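# Pack the press wedges head to tail

### The arm

A 6-joint arm with a two-finger parallel gripper is mounted at the origin on the work surface. World frame = base frame: x ahead of the robot, y to its left, z up, the work surface at z = 0. Lengths are in m, angles in rad, forces in N, time in s.
With the tool pointing down it reaches from about 0.3 to 0.825 m from the base axis. Payload 5.4 kg.
Tool frame: the origin (TCP) lies on the mounting face of the last link; the fingertips stand 190 mm ahead of it and the grasp point (between the pads) lies 171 mm ahead of it; z points along the fingers, y is the direction in which the jaws open and shut (so a half turn about z gives the same grasp; the last joint's range is limited). The gripper opens to 92 mm and grips with 3 to 60 N. Pads are 20 mm wide; open, the fingers measure 128 mm over their backs; the gripper's body (75 mm by 189 mm) begins 69 mm behind the grasp point.
Start: joints at [-1.551, 0.158, 1.597, -0, 1.386, -0.21], TCP at [0.131, -0.56, 0.405] pointing down, gripper open.
Joint ranges: [-2.91, 2.91], [-0.94, 2.29], [0.18, 2.7], [-1.29, 4.43], [0.17, 2.64], [-3, 3]. Speed limits (rad/s): [2.57, 2.57, 3.14, 3.14, 3.14, 3.14].

### API

Orientations are given as a unit quaternion [x, y, z, w].
In Python, from workcell import state, snapshot, close_job gives the robot as it stands. The module is installed in compiled form; this text tells all that it offers.
- The arm moves only by the shell command python3 -m inch 'ROWS' [FORCE]. ROWS is JSON, a list of rows, each a list of 7 numbers: the shift along the tool's x, y, z in m, then the turn, a rotation vector about the tool's x, y, z in rad, then the finger opening in m, from 0 to 0.0919. In form: [[dx, dy, dz, ax, ay, az, fingers], ...]. A call has 1 to 20 rows; each row is the pose to reach, as a shift and turn from the pose commanded when the call began, along the tool's axes at that moment; what a row does not reach only later rows make up. A row lasts 1/12 s, in which the tool goes at most 41.7 mm and 7.16 degrees, less where a joint would pass 70% of its speed; a pose out of reach is approached as far as the arm can. A call with a gripper value outside its range is refused whole. The fingers move at their own pace and stop on an object; FORCE is the grip in N (left out, the last holds). Time passes only in rows, so rows that repeat a pose let the fingers close. It gives the time, the measured TCP pose, the force and the opening at its end, in the units of the state.
- state(): the state, without advancing time (a new reading comes with each control period).
- snapshot(name): name is "side" or "top"; returns a dict with "color" (420x560x3 uint8, red, green, blue), "fx", "fy", "cx", "cy" (pixels), "world_from_camera" (4x4, takes a point from camera to world coordinates). Camera axes: x right, y up, looking along -z (the intrinsics and any distortion apply to the point x, -y, -z); pixel columns grow to the right and rows downward; lengths in m; the calibration is good to about 2 mm. A picture is of the moment at which its call begins. There is no depth.
- close_job(): hands the job in, once; it reports no verdict.
The state is a dict: "time_s": time; "joints": joint angles; "qd": joint speeds; "effort": joint torques, N m; "tcp_pos": TCP position; "ee_rot": TCP orientation; "force": force on the tool from outside, world axes, zero at the start; "wrist_torque": the same for the moment, N m; "gripper_width": opening from 0.0 (shut) to 1.0 (fully open).
Only numpy, scipy, OpenCV 4.12 (cv2) and the standard library are available. Lean on these libraries where they do the work, as an engineer would, in place of code of your own. Each camera call takes 0.05 s, during which the arm holds its last target. There are 200 camera calls.

### The job

Put away the two red-ended beech press wedges: set them down in the small dark wooden tray, the same face down as now, flat on its floor, side by side and head to tail with their slanted sides facing each other, so that together they fill it. Leave the plain straight-sided beech block where it is.

Things in the scene. Friction and masses are not known exactly. Their poses are not given: they have to be found in the camera images.
- tray: Shallow dark wooden tray with a grey floor, fixed to the bench. Inside 78 mm along x by 89 mm along y; floor 3 mm thick, walls 7 mm thick, their tops 10 mm above the bench. Origin: centre of its underside, on the bench; z up. The pair packed head to tail measures 64 (x) by 74 mm (y); two wedges laid the same way round do not fit.
- wedge_a_mid (a point): Tapered beech wedge, 64 mm long (x), 54 high, about 90 g. From above a trapezium: parallel ends, broad red one (48 wide) at x -32, narrow one (26) at x +32; side square to the ends at y -16; slanted side from y +32 (broad end) to y +10. Origin half-way along and up (27 above underside). Hold it by its ends, fingers closing along x, in the upper half.
- wedge_b_mid (a point): Tapered beech wedge, 64 mm long (x), 54 high, about 90 g. From above a trapezium: parallel ends, broad red one (48 wide) at x -32, narrow one (26) at x +32; side square to the ends at y -16; slanted side from y +32 (broad end) to y +10. Origin half-way along and up (27 above underside). Hold it by its ends, fingers closing along x, in the upper half.
- block_mid (a point): Bystander, not to be moved: plain straight-sided beech block, 64 mm (x) by 36 mm (y) by 54 mm high, no paint. This point is its centre, 27 mm above the bench.
Things that resemble listed ones, but are neither listed nor needed, are in the scene too. Of the things that look like the tray, take the one that is farthest to the robot's right at the start. What is shaped like the part that bears wedge_a_mid but green is not meant.

How it is judged:
At the end, for the whole second after the job is handed in: Both wedges lie flat on the tray floor (height within 3 mm, tilt under 0.06 rad), their points within 45 mm of the tray's centre from above, each point over 30 mm to the other wedge's slanted (+y) side, and at rest (under 0.02 m/s). The block has moved under 30 mm (horizontal distance between each of wedge_a_mid, wedge_b_mid and tray below 0.045 m and z of each of wedge_a_mid, wedge_b_mid in the frame of tray below 0.033 m and angle between each of wedge_a_mid, wedge_b_mid's own z axis and vertical below 0.06 rad and linear speed of each of wedge_a, wedge_b below 0.02 m/s and y of wedge_b_mid in the frame of wedge_a_mid above 0.03 m and y of wedge_a_mid in the frame of wedge_b_mid above 0.03 m); the robot touches nothing.
It fails at once if the plain beech block is moved by more than 30 mm (distance of block_mid from where it was at the start of the episode above 0.03 m).
It also fails if it takes over 54 s, if anything falls off the work surface, if the arm or the gripper's body presses on something with over 40 N, if the wrist force passes 120 N, or if a joint passes its speed limit or range.

## Working session

There is one attempt and no reset: what is moved stays moved. The work goes in short steps, Python scripts to look and compute and a shell command to move; the robot and the scene stay as the last step left them, time stands still between calls to the robot, and variables do not carry over. Pictures are saved under pics/ and viewed, about 8 in all and at most 12, crops included, and the job is handed in when it is done.

```bash
mkdir -p pics
python3 - <<'E'
from workcell import state,snapshot
import cv2,numpy as np
s=state();print(s)
for n in("top","side"):
    d=snapshot(n);cv2.imwrite(f"pics/{n}0.png",d["color"][...,::-1]);print(n,{k:v for k,v in d.items() if k!="color"})
    np.savez(f"pics/{n}0.npz",**d)
E
```

```text
{'time_s': 0.0, 'joints': array([-1.55111317e+00,  1.59019137e-01,  1.59823842e+00, -3.54156095e-05,
        1.38615720e+00, -2.10070172e-01]), 'qd': array([-1.33235754e-03, -4.16463933e-04,  5.58378974e-04,  3.41202745e-06,
        2.34822277e-04,  2.36901807e-04]), 'effort': array([ 7.56967656e-04, -3.85578346e+01, -3.22106588e+01,  7.01002032e-02,
        3.78056592e-02, -1.38343066e-04]), 'tcp_pos': array([ 0.13093489, -0.5596072 ,  0.40373229]), 'ee_rot': array([ 9.93408142e-01,  1.14627363e-01,  6.92702865e-05, -9.08581737e-04]), 'force': array([ 0.89414955,  0.11439584, -0.38080184]), 'wrist_torque': array([-0.01325803, -0.02543221,  0.01126244]), 'gripper_width': 0.9981096150513514}
top {'fx': 472.36495687238653, 'fy': 472.36495687238653, 'cx': 277.98261389873096, 'cy': 201.79917734805568, 'world_from_camera': array([[-0.02704345,  0.99440387, -0.10212539,  0.32441935],
       [-0.99949153, -0.02862447, -0.01404732, -0.05757311],
       [-0.016892  ,  0.10169358,  0.99467235,  1.08651836],
       [ 0.        ,  0.        ,  0.        ,  1.        ]])}
side {'fx': 409.9602091655664, 'fy': 409.9602091655664, 'cx': 273.5961507791652, 'cy': 209.6921076356703, 'world_from_camera': array([[-0.99876958,  0.04548122, -0.01976852,  0.39326421],
       [-0.04568417, -0.68871598,  0.72359053,  0.63103826],
       [ 0.01929488,  0.72360332,  0.68994634,  0.68712577],
       [ 0.        ,  0.        ,  0.        ,  1.        ]])}
```

View pics/top0.png

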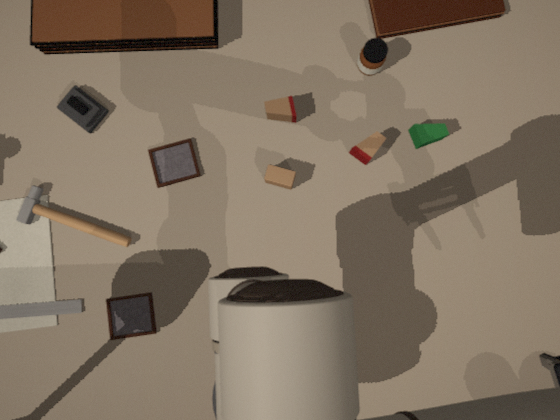

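View pics/side0.png

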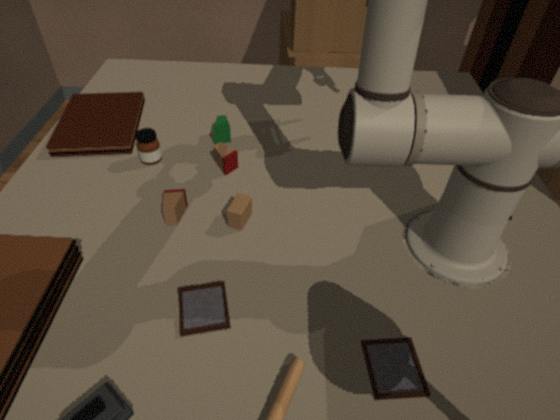

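Top view: tray-like things are at (175,163) and (132,316). Columns grow toward -y, so (175,163) is the one farther to the robot's right. The red-ended wedges are at (281,109) and (368,148), the green decoy at (428,133) and the plain block at (280,177). Next I'll confirm with an enlarged crop and measure.

```bash
cat > h.py <<'E'
import numpy as np,cv2
from workcell import state,snapshot
def ray(d,p,z):
    W=d["world_from_camera"];p=np.atleast_2d(np.float64(p))
    r=np.c_[(p[:,0]-d["cx"])/d["fx"],-(p[:,1]-d["cy"])/d["fy"],-np.ones(len(p))]@W[:3,:3].T
    o=W[:3,3];return o+r*((z-o[2])/r[:,2])[:,None]
def proj(d,P):
    W=d["world_from_camera"];q=(np.atleast_2d(P)-W[:3,3])@W[:3,:3]
    return np.c_[d["cx"]+d["fx"]*q[:,0]/-q[:,2],d["cy"]-d["fy"]*q[:,1]/-q[:,2]]
E
python3 - <<'E'
from h import *
d=dict(np.load("pics/top0.npz"));c=d["color"][...,::-1]
a=cv2.resize(c[85:195,255:415],None,fx=5,fy=5,interpolation=cv2.INTER_CUBIC)
cv2.imwrite("pics/cropA.png",a)
for n,p in dict(t1=(175,163),t2=(132,316)).items():print(n,ray(d,p,.01))
# dark wood rim masks
hsv=cv2.cvtColor(c,cv2.COLOR_BGR2HSV)
for x0,y0 in((140,130),(97,283)):
    roi=c[y0:y0+65,x0:x0+68].astype(int)
    m=((roi.sum(2)<260)).astype(np.uint8)
    cs,_=cv2.findContours(m,cv2.RETR_EXTERNAL,2)
    k=max(cs,key=cv2.contourArea)+[x0,y0]
    R=cv2.boxPoints(cv2.minAreaRect(k));P=ray(d,R,.01);print(R.round(1).tolist(),P.round(4).tolist(),np.linalg.norm(np.diff(P,axis=0),axis=1),P.mean(0))
E
```

```text
t1 [[0.53224312 0.19396326 0.01      ]]
t2 [[0.18648581 0.29260801 0.01      ]]
[[146.89999389648438, 149.5], [194.5, 136.5], [204.89999389648438, 174.6999969482422], [157.3000030517578, 187.6999969482422]] [[0.5661, 0.2596, 0.01], [0.5935, 0.148, 0.01], [0.5026, 0.1247, 0.01], [0.4756, 0.2353, 0.01]] [0.11482142 0.09383798 0.11382164] [0.53445811 0.19188869 0.01      ]
[[101.0, 283.0], [164.0, 283.0], [164.0, 347.0], [101.0, 347.0]] [[0.2616, 0.3635, 0.01], [0.2579, 0.2202, 0.01], [0.1169, 0.2206, 0.01], [0.1202, 0.3619, 0.01]] [0.14334308 0.1410409  0.14139906] [0.18914563 0.29156968 0.01      ]
```

View pics/cropA.png

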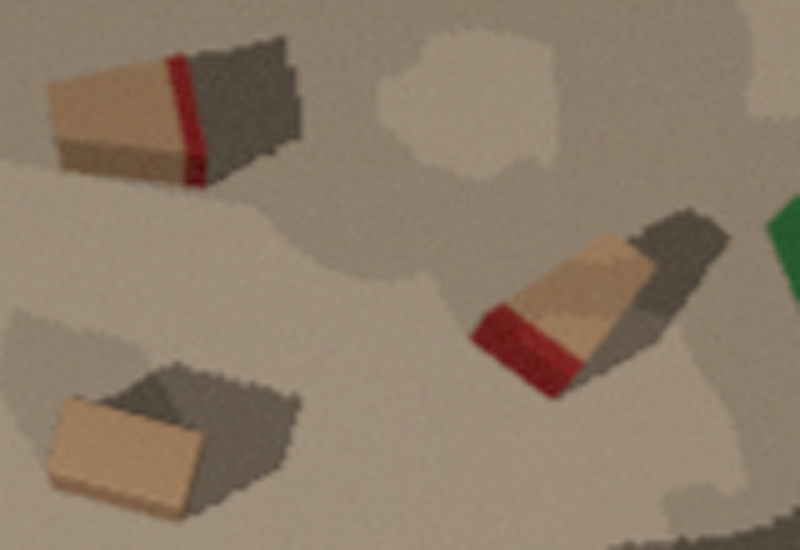

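The crop shows wedge A (red end to the right) with its top face at crop corners (47,86), (187,55), (205,150), (57,138). Wedge B's red end is at lower left and its narrow end at (612,233)-(655,265). The block has no paint. Both wedges are red-ended as described.

Run:
```python
from h import *
d=dict(np.load("pics/top0.npz"));c=d["color"][...,::-1]
f=lambda L:(np.array(L)+.5)/5-.5+[255,85]
A=ray(d,f([(47,86),(187,55),(205,150),(57,138)]),.054)
B=ray(d,f([(612,233),(507,305),(580,362),(655,265)]),.054)
blk=ray(d,f([(66,398),(203,433),(183,512),(49,476)]),.054)
for n,P in(("A",A),("B",B),("blk",blk)):
    print(n,P[:,:2].round(4).tolist(),np.linalg.norm(np.diff(np.r_[P,P[:1]],axis=0),axis=1).round(4))
    n4=P
t=cv2.resize(c[125:200,135:215],None,fx=7,fy=7,interpolation=cv2.INTER_CUBIC)
cv2.imwrite("pics/cropT.png",cv2.convertScaleAbs(t,alpha=1.6))
```

```text
A [[0.6572, -0.0177], [0.6694, -0.081], [0.6254, -0.0877], [0.6331, -0.0216]] [0.0645 0.0445 0.0666 0.0244]
B [[0.5818, -0.2674], [0.5507, -0.2194], [0.5241, -0.2505], [0.5668, -0.2857]] [0.0572 0.0409 0.0553 0.0237]
blk [[0.5148, -0.0227], [0.4973, -0.0829], [0.4624, -0.073], [0.4801, -0.0143]] [0.0627 0.0363 0.0613 0.0357]
```

View pics/cropT.png

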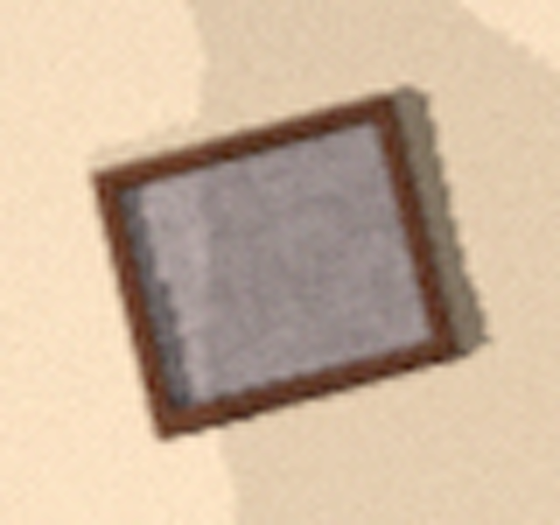

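Tray crop: grey floor and brown rim, no clutter. Outer corners are at crop (93,176), (390,96), (458,355), (162,437).

```bash
cat >> h.py <<'E'
from scipy.spatial.transform import Rotation as R
def go(px,py,pz,yaw,s=None):
    "tool shift+az to put grasp point at p, jaw (tool y) axis along world angle yaw mod pi"
    s=s or state(); T=R.from_quat(s["ee_rot"]); M=T.as_matrix()
    y=np.arctan2(M[1,1],M[0,1]); dz=(yaw-y+np.pi/2)%np.pi-np.pi/2
    sh=T.inv().apply(np.array([px,py,pz+.171])-s["tcp_pos"])
    print("shift",sh.round(4),"az (tool z down)",(-dz).round(4),"j6",s["joints"][5].round(2),"alt az",(-dz+np.sign(dz)*np.pi).round(3))
E
python3 - <<'E'
from h import *
d=dict(np.load("pics/top0.npz"))
f=lambda L:(np.array(L)+.5)/7-.5+[135,125]
T=ray(d,f([(93,176),(390,96),(458,355),(162,437)]),.01)[:,:2]
print(T.round(4).tolist(),np.linalg.norm(np.diff(np.r_[T,T[:1]],axis=0),axis=1).round(4))
v=(T[0]-T[1]+T[3]-T[2]); u=(T[1]-T[2]+T[0]-T[3]) # v long = tray y, u short = tray x
print("tray",T.mean(0),"y ang",np.degrees(np.arctan2(*v[::-1])),"x ang",np.degrees(np.arctan2(*u[::-1])))
A=np.array([[0.6572,-0.0177],[0.6694,-0.081],[0.6254,-0.0877],[0.6331,-0.0216]])
B=np.array([[0.5818,-0.2674],[0.5507,-0.2194],[0.5241,-0.2505],[0.5668,-0.2857]])
for n,P,sq in(("A",A,(1,0,3,2)),("B",B,(2,3,0,1))):
    b,nn,ns,bs=[P[i] for i in sq] # square-broad, square-narrow, slant-narrow, slant-broad
    a1=np.degrees(np.arctan2(*(nn-b)[::-1])); e=bs-b; a2=np.degrees(np.arctan2(*e[::-1]))-90
    e=ns-nn; a3=np.degrees(np.arctan2(*e[::-1]))-90
    a=np.radians(a1); x=np.array([np.cos(a),np.sin(a)]);y=np.array([-x[1],x[0]])
    m=(nn+ns)/2-32e-3*x+3e-3*y; print(n,a1,a2,a3,"origin",m,"grasp",m-3e-3*y,'broad-end check x',((b-m)@x).round(4))
    go(*(m-3e-3*y),.12,a)
E
```

```text
[[0.5655, 0.2572], [0.5896, 0.1579], [0.5017, 0.1361], [0.4773, 0.2343]] [0.1022 0.0905 0.1011 0.0912]
tray [0.53351702 0.19639211] y ang 103.79521394540627 x ang 14.258929551518042
A 100.90902543959572 -261.341924790629 -260.8077569071542 origin [ 0.64826022 -0.05163948] grasp [ 0.651206   -0.05107173] broad-end check x -0.0328
shift [ 0.6224 -0.3765  0.1137] az (tool z down) 0.0394 j6 -0.21 alt az -3.102
B -39.500668156319826 -40.54055172632194 -39.34051815983757 origin [ 0.55151651 -0.25388036] grasp [ 0.54960825 -0.25619521] broad-end check x -0.0233
shift [ 0.4767 -0.1999  0.1133] az (tool z down) -0.6515 j6 -0.21 alt az 2.49
```

Sizes check out: tray 102×91 against 103×92, and wedges 64–66 long. B goes first, at tray -y, then A.

```bash
python3 -m inch '[[0.477,-0.200,0.113,0,0,-0.65,0.09],[0.477,-0.200,0.113,0,0,-0.65,0.09],[0.477,-0.200,0.113,0,0,-0.65,0.09],[0.477,-0.200,0.113,0,0,-0.65,0.09],[0.477,-0.200,0.113,0,0,-0.65,0.09],[0.477,-0.200,0.113,0,0,-0.65,0.09],[0.477,-0.200,0.113,0,0,-0.65,0.09],[0.477,-0.200,0.113,0,0,-0.65,0.09],[0.477,-0.200,0.113,0,0,-0.65,0.09],[0.477,-0.200,0.113,0,0,-0.65,0.09],[0.477,-0.200,0.113,0,0,-0.65,0.09],[0.477,-0.200,0.113,0,0,-0.65,0.09],[0.477,-0.200,0.113,0,0,-0.65,0.09],[0.477,-0.200,0.113,0,0,-0.65,0.09],[0.477,-0.200,0.113,0,0,-0.65,0.09],[0.477,-0.200,0.113,0,0,-0.65,0.09]]' 20
python3 - <<'E'
from h import *
go(.5496,-.2562,.04,np.radians(-39.8))
d=snapshot("side");c=d["color"][...,::-1]
p=proj(d,[[.5515,-.2539,.03]])[0].astype(int);print(p)
x,y=max(p[0]-70,0),max(p[1]-75,0);cv2.imwrite("pics/s1.png",cv2.resize(c[y:y+110,x:x+140],None,fx=5,fy=5))
E
```

```text
time_s: 1.43
tcp_pos: [0.5495, -0.2567, 0.2914]
ee_rot: [0.905, 0.426, -0.0, -0.0]
force: [-0.0, -0.4, 0.4]
gripper_width: 0.979
shift [ 0.0005 -0.0001  0.0804] az (tool z down) 0.0037 j6 0.06 alt az -3.138
[224 156]
```

View pics/s1.png

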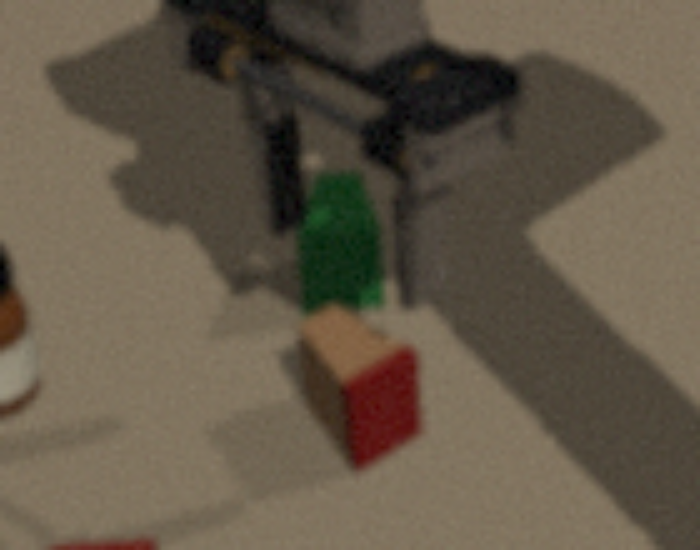

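The side view puts the projected wedge B centre (224,156) on the middle of the wedge, so the two views agree. I'll descend, grip and lift.

```bash
python3 -m inch '[[0,0,0.03,0,0,0,0.09],[0,0,0.06,0,0,0,0.09],[0,0,0.08,0,0,0,0.09],[0,0,0.08,0,0,0,0.09],[0,0,0.08,0,0,0,0.09],[0,0,0.08,0,0,0,0.05],[0,0,0.08,0,0,0,0.05],[0,0,0.08,0,0,0,0.05],[0,0,0.08,0,0,0,0.05],[0,0,0.08,0,0,0,0.05],[0,0,0.08,0,0,0,0.05],[0,0,0.08,0,0,0,0.05],[0,0,0.08,0,0,0,0.05]]' 25
python3 -m inch '[[0,0,-0.02,0,0,0,0.05],[0,0,-0.05,0,0,0,0.05],[0,0,-0.08,0,0,0,0.05],[0,0,-0.1,0,0,0,0.05],[0,0,-0.1,0,0,0,0.05],[0,0,-0.1,0,0,0,0.05]]'
python3 - <<'E'
from h import *
u=np.array([.9693,.2458]);v=np.array([-u[1],u[0]]);t=np.array([.5335,.1964])
go(*(t-.027*v),.14,np.arctan2(u[1],u[0]))
print(t-.027*v,t+.027*v)
E
```

```text
time_s: 2.57
tcp_pos: [0.5504, -0.2569, 0.2131]
ee_rot: [0.905, 0.426, 0.0, 0.001]
force: [-1.2, 0.4, 6.0]
gripper_width: 0.693
time_s: 3.07
tcp_pos: [0.5501, -0.2565, 0.3125]
ee_rot: [0.905, 0.426, 0.001, 0.001]
force: [-0.4, 0.4, -1.2]
gripper_width: 0.694
shift [ 0.3226 -0.2796  0.001 ] az (tool z down) -0.9392 j6 0.06 alt az 2.202
[0.5401366 0.1702289] [0.5268634 0.2225711]
```

Width 0.693 is 64 mm, so wedge B is held by its ends. I'll carry it to the tray.

```bash
python3 -m inch '[[0.025,-0.022,0,0,0,-0.08,0.05],[0.048,-0.042,0,0,0,-0.15,0.05],[0.072,-0.062,0,0,0,-0.23,0.05],[0.096,-0.083,0,0,0,-0.3,0.05],[0.12,-0.104,0,0,0,-0.38,0.05],[0.144,-0.125,0,0,0,-0.45,0.05],[0.168,-0.146,0,0,0,-0.53,0.05],[0.192,-0.166,0,0,0,-0.6,0.05],[0.216,-0.187,0,0,0,-0.68,0.05],[0.24,-0.208,0,0,0,-0.76,0.05],[0.264,-0.229,0,0,0,-0.83,0.05],[0.288,-0.25,0,0,0,-0.9,0.05],[0.308,-0.267,0.001,0,0,-0.939,0.05],[0.323,-0.28,0.001,0,0,-0.939,0.05],[0.323,-0.28,0.001,0,0,-0.939,0.05],[0.323,-0.28,0.001,0,0,-0.939,0.05],[0.323,-0.28,0.001,0,0,-0.939,0.05]]'
python3 - <<'E'
from h import *
go(.5401,.1702,.045,np.arctan2(.2458,.9693))
d=snapshot("side");c=d["color"][...,::-1]
p=proj(d,[[.5335,.1964,.01]])[0].astype(int);print(p)
x,y=max(p[0]-80,0),max(p[1]-100,0);cv2.imwrite("pics/s2.png",cv2.resize(c[y:y+150,x:x+180],None,fx=4,fy=4))
E
```

```text
time_s: 4.48
tcp_pos: [0.5395, 0.1703, 0.3091]
ee_rot: [0.614, 0.789, -0.001, -0.001]
force: [0.2, -0.0, -1.1]
gripper_width: 0.694
shift [-0.0002  0.0008  0.0931] az (tool z down) -0.0005 j6 -0.16 alt az 3.141
[203 305]
```

View pics/s2.png

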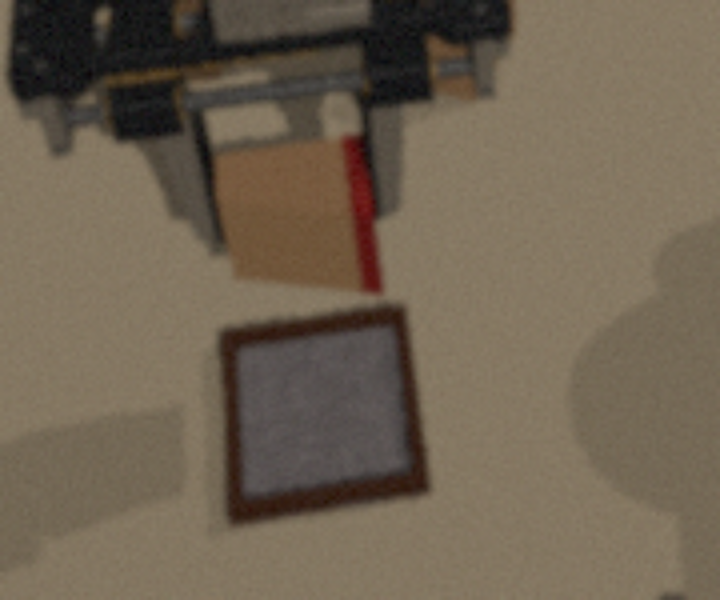

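Side view: wedge B hangs level, slanted side facing the camera, red end to the right. The tray corners are at crop (222,330), (403,308), (428,490), (230,522). I'll check the tray centre and the wedge's bottom edge in this view too.

Run:
```python
from h import *
d=snapshot("side");p=proj(d,[[.5335,.1964,.01]])[0];o=p.astype(int)-[80,100]
f=lambda L:(np.array(L)+.5)/4-.5+o
T=ray(d,f([(222,330),(403,308),(428,490),(230,522)]),.01)[:,:2]
print(p,T.round(4).tolist(),T.mean(0),np.linalg.norm(np.diff(np.r_[T,T[:1]],axis=0),axis=1).round(4))
s=state();zb=s["tcp_pos"][2]-.2131
print("bottom",zb)
P=ray(d,f([(236,277),(381,292)]),zb)[:,:2]
u=np.array([.9693,.2458]);v=np.array([-u[1],u[0]])
g=s["tcp_pos"][:2];print([((q-g)@u,(q-g)@v) for q in P],"expect (32,13),(-32,35)")
```

```text
[203.94721544 305.98239453] [[0.5919, 0.1562], [0.5041, 0.1375], [0.479, 0.2384], [0.566, 0.2595]] [0.53524349 0.19790336] [0.0897 0.104  0.0895 0.1065]
bottom 0.09680678609702337
[(np.float64(0.030193212459686532), np.float64(0.011557570923087323)), (np.float64(-0.03224906060073865), np.float64(0.0318473354783812))] expect (32,13),(-32,35)
```

Run:
```python
from h import *
go(.5407,.1727,.2175-.171,np.arctan2(.2458,.9693))
```

```text
shift [0.0026 0.0016 0.0924] az (tool z down) -0.0018 j6 -0.16 alt az 3.14
```

```bash
python3 -m inch '[[0.003,0.001,0.02,0,0,0,0.05],[0.003,0.001,0.045,0,0,0,0.05],[0.003,0.001,0.065,0,0,0,0.05],[0.003,0.001,0.08,0,0,0,0.05],[0.003,0.001,0.087,0,0,0,0.05],[0.003,0.001,0.09,0,0,0,0.05],[0.003,0.001,0.092,0,0,0,0.05],[0.003,0.001,0.092,0,0,0,0.05],[0.003,0.001,0.092,0,0,0,0.05],[0.003,0.001,0.092,0,0,0,0.05],[0.003,0.001,0.092,0,0,0,0.05]]'
```

```text
time_s: 5.5
tcp_pos: [0.5405, 0.1741, 0.2196]
ee_rot: [0.614, 0.789, 0.001, 0.001]
force: [-0.7, -0.1, -0.8]
gripper_width: 0.694
```

```bash
python3 -m inch '[[0,0,0.002,0,0,0,0.05],[0,0,0.003,0,0,0,0.05],[0,0,0.003,0,0,0,0.05],[0,0,0.003,0,0,0,0.05],[0,0,0.003,0,0,0,0.05]]'
python3 -m inch '[[0,0,0,0,0,0,0.072],[0,0,0,0,0,0,0.085],[0,0,0,0,0,0,0.085],[0,0,0,0,0,0,0.085],[0,0,-0.02,0,0,0,0.085],[0,0,-0.05,0,0,0,0.085],[0,0,-0.09,0,0,0,0.085],[0,0,-0.12,0,0,0,0.085],[0,0,-0.12,0,0,0,0.085]]'
python3 - <<'E'
from h import *
go(.6512,-.0511,.12,np.radians(100))
d=snapshot("side");np.savez("pics/side3.npz",**d);c=d["color"][...,::-1]
cv2.imwrite("pics/s3.png",cv2.resize(c[190:340,110:290],None,fx=4,fy=4))
E
```

```text
time_s: 5.92
tcp_pos: [0.5403, 0.1741, 0.2161]
ee_rot: [0.614, 0.789, 0.0, 0.0]
force: [-1.1, 0.4, 3.5]
gripper_width: 0.696
time_s: 6.67
tcp_pos: [0.5424, 0.1744, 0.3434]
ee_rot: [0.614, 0.789, 0.005, 0.005]
force: [1.2, -0.1, 1.2]
gripper_width: 0.925
shift [-0.2452  0.0495  0.0534] az (tool z down) -1.4972 j6 -0.15 alt az 1.644
```

View pics/s3.png

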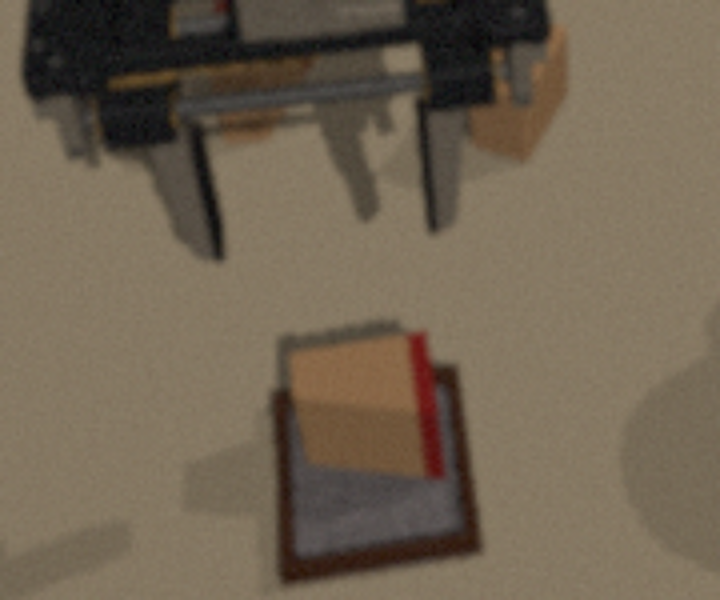

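Wedge B is flat in the tray (crop corners about (290,350)–(443,478)), red end to the right and room left on the camera side. Now wedge A.

```bash
python3 -m inch '[[-0.02,0.004,0,0,0,0.12,0.09],[-0.045,0.009,0,0,0,0.24,0.09],[-0.07,0.014,0,0,0,0.36,0.09],[-0.095,0.019,0.01,0,0,0.48,0.09],[-0.12,0.024,0.01,0,0,0.6,0.09],[-0.145,0.029,0.02,0,0,0.72,0.09],[-0.17,0.034,0.02,0,0,0.84,0.09],[-0.195,0.039,0.03,0,0,0.96,0.09],[-0.22,0.044,0.03,0,0,1.08,0.09],[-0.235,0.048,0.04,0,0,1.2,0.09],[-0.245,0.05,0.05,0,0,1.32,0.09],[-0.245,0.05,0.053,0,0,1.44,0.09],[-0.245,0.05,0.053,0,0,1.56,0.09],[-0.245,0.05,0.053,0,0,1.644,0.09],[-0.245,0.05,0.053,0,0,1.644,0.09],[-0.245,0.05,0.053,0,0,1.644,0.09],[-0.245,0.05,0.053,0,0,1.644,0.09]]'
python3 - <<'E'
from h import *
d=dict(np.load("pics/side0.npz"));print(proj(d,[[.6483,-.0516,.054]]))
go(.6512,-.0511,.04,np.radians(100))
E
```

```text
time_s: 8.13
tcp_pos: [0.6485, -0.0511, 0.2818]
ee_rot: [0.996, 0.088, -0.001, -0.0]
force: [-0.8, -0.2, 0.4]
gripper_width: 0.982
[[170.31819498 199.34850876]]
shift [0.0028 0.0006 0.0708] az (tool z down) 0.0026 j6 1.13 alt az -3.139
```

```bash
python3 -m inch '[[0.003,0,0.03,0,0,0,0.09],[0.003,0,0.055,0,0,0,0.09],[0.003,0,0.071,0,0,0,0.09],[0.003,0,0.071,0,0,0,0.09],[0.003,0,0.071,0,0,0,0.09],[0.003,0,0.071,0,0,0,0.05],[0.003,0,0.071,0,0,0,0.05],[0.003,0,0.071,0,0,0,0.05],[0.003,0,0.071,0,0,0,0.05],[0.003,0,0.071,0,0,0,0.05],[0.003,0,0.071,0,0,0,0.05],[0.003,0,0.071,0,0,0,0.05],[0.003,0,0.071,0,0,0,0.05]]' 25
python3 -m inch '[[0,0,-0.02,0,0,0,0.05],[0,0,-0.05,0,0,0,0.05],[0,0,-0.08,0,0,0,0.05],[0,0,-0.12,0,0,0,0.05],[0,0,-0.12,0,0,0,0.05],[0,0,-0.12,0,0,0,0.05]]'
python3 - <<'E'
from h import *
u=np.array([.9693,.2458]);v=np.array([-u[1],u[0]]);t=np.array([.5343,.197])
print(t+.027*v)
go(*(t+.027*v),.16,np.arctan2(u[1],u[0]))
E
```

```text
time_s: 9.22
tcp_pos: [0.6522, -0.0508, 0.2129]
ee_rot: [0.996, 0.087, 0.001, 0.0]
force: [-1.3, -0.0, 5.8]
gripper_width: 0.69
time_s: 9.72
tcp_pos: [0.6525, -0.0508, 0.3347]
ee_rot: [0.996, 0.087, 0.003, 0.001]
force: [0.1, -0.2, -2.2]
gripper_width: 0.693
[0.5276634 0.2231711]
shift [-0.0753 -0.2915  0.0026] az (tool z down) 1.4973 j6 1.13 alt az -1.644
```

```bash
python3 -m inch '[[-0.005,-0.015,0,0,0,-0.06,0.05],[-0.01,-0.035,0,0,0,-0.16,0.05],[-0.015,-0.055,0,0,0,-0.27,0.05],[-0.02,-0.075,0,0,0,-0.38,0.05],[-0.025,-0.095,0,0,0,-0.49,0.05],[-0.03,-0.115,0,0,0,-0.6,0.05],[-0.035,-0.135,0,0,0,-0.71,0.05],[-0.04,-0.155,0,0,0,-0.82,0.05],[-0.045,-0.175,0,0,0,-0.93,0.05],[-0.05,-0.195,0,0,0,-1.04,0.05],[-0.055,-0.215,0,0,0,-1.15,0.05],[-0.06,-0.235,0,0,0,-1.26,0.05],[-0.065,-0.255,0,0,0,-1.37,0.05],[-0.07,-0.273,0.003,0,0,-1.48,0.05],[-0.075,-0.285,0.003,0,0,-1.58,0.05],[-0.075,-0.291,0.003,0,0,-1.644,0.05],[-0.075,-0.291,0.003,0,0,-1.644,0.05],[-0.075,-0.291,0.003,0,0,-1.644,0.05],[-0.075,-0.291,0.003,0,0,-1.644,0.05]]'
python3 - <<'E'
from h import *
go(.5277,.2232,.0455,np.arctan2(.2458,.9693))
d=snapshot("side");np.savez("pics/side4.npz",**d);c=d["color"][...,::-1]
cv2.imwrite("pics/s4.png",cv2.resize(c[190:340,110:290],None,fx=4,fy=4))
E
```

```text
time_s: 11.3
tcp_pos: [0.5271, 0.2223, 0.3275]
ee_rot: [0.615, 0.789, -0.001, -0.001]
force: [0.2, 0.3, -1.3]
gripper_width: 0.692
shift [0.0007 0.001  0.111 ] az (tool z down) -0.0024 j6 -0.06 alt az 3.139
```

View pics/s4.png

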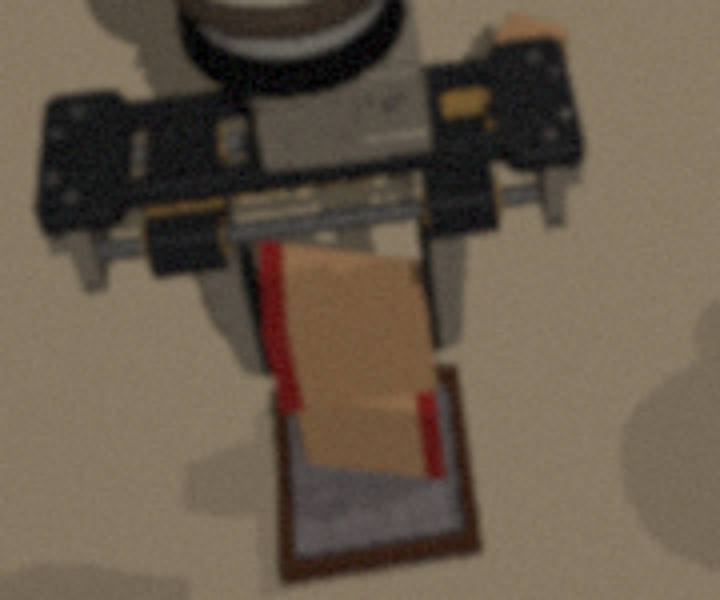

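Wedge A is held level with its red end to the left, opposite to B. Bottom edge of A's square side is at crop (297,412)–(437,395), B's slanted base at (310,465)–(443,478). I'll check the clearances numerically.

Run:
```python
from h import *
d=dict(np.load("pics/side4.npz"));f=lambda L:(np.array(L)+.5)/4-.5+[110,190]
u=np.array([.9693,.2458]);v=np.array([-u[1],u[0]]);t=np.array([.5343,.197])
tr=lambda L,z:[(round((q-t)@u*1e3,1),round((q-t)@v*1e3,1)) for q in ray(d,f(L),z)[:,:2]]
s=state();print("A sq bottom",tr([(297,412),(437,395)],s["tcp_pos"][2]-.2129),"g",(s["tcp_pos"][:2]-t)@v,(s["tcp_pos"][:2]-t)@u)
print("B slant bottom",tr([(310,465),(443,478)],.003))
print("rim outer",tr([(482,550),(283,582)],.01))
```

```text
A sq bottom [(np.float64(25.1), np.float64(38.1)), (np.float64(-32.7), np.float64(40.5))] g 0.02617874324631943 -0.000602313760988134
B slant bottom [(np.float64(31.2), np.float64(-11.5)), (np.float64(-31.0), np.float64(7.9))]
rim outer [(np.float64(-44.3), np.float64(53.9)), (np.float64(45.6), np.float64(52.9))]
```

```bash
python3 -m inch '[[0.0015,0.001,0.02,0,0,0,0.05],[0.0015,0.001,0.045,0,0,0,0.05],[0.0015,0.001,0.065,0,0,0,0.05],[0.0015,0.001,0.08,0,0,0,0.05],[0.0015,0.001,0.09,0,0,0,0.05],[0.0015,0.001,0.1,0,0,0,0.05],[0.0015,0.001,0.106,0,0,0,0.05],[0.0015,0.001,0.11,0,0,0,0.05],[0.0015,0.001,0.111,0,0,0,0.05],[0.0015,0.001,0.111,0,0,0,0.05],[0.0015,0.001,0.111,0,0,0,0.05],[0.0015,0.001,0.111,0,0,0,0.05]]'
```

```text
time_s: 12.35
tcp_pos: [0.5282, 0.2247, 0.2185]
ee_rot: [0.614, 0.789, 0.001, 0.0]
force: [0.2, -0.4, -1.3]
gripper_width: 0.693
```

```bash
python3 -m inch '[[0,0,0.002,0,0,0,0.05],[0,0,0.003,0,0,0,0.05],[0,0,0.003,0,0,0,0.05],[0,0,0.003,0,0,0,0.05],[0,0,0.003,0,0,0,0.05]]'
python3 -m inch '[[0,0,0,0,0,0,0.072],[0,0,0,0,0,0,0.085],[0,0,0,0,0,0,0.085],[0,0,0,0,0,0,0.085],[0,0,-0.02,0,0,0,0.085],[0,0,-0.05,0,0,0,0.085],[0,0,-0.09,0,0,0,0.085],[-0.03,0,-0.12,0,0,0,0.085],[-0.06,0,-0.12,0,0,0,0.085],[-0.09,0,-0.12,0,0,0,0.085],[-0.12,0,-0.12,0,0,0,0.085],[-0.16,0,-0.12,0,0,0,0.085],[-0.2,0,-0.12,0,0,0,0.085],[-0.22,0,-0.12,0,0,0,0.085],[-0.24,0,-0.12,0,0,0,0.085],[-0.25,0,-0.12,0,0,0,0.085],[-0.25,0,-0.12,0,0,0,0.085],[-0.25,0,-0.12,0,0,0,0.085]]'
python3 - <<'E'
from h import *
c=[snapshot(n)["color"][...,::-1] for n in("side","top")]
cv2.imwrite("pics/s5.png",np.hstack([cv2.resize(c[0][190:340,130:290],None,fx=3,fy=3),cv2.resize(c[1][125:200,135:295],None,fx=2,fy=6)*1])) if 0 else cv2.imwrite("pics/s5.png",np.hstack([cv2.resize(c[0][220:340,160:260],None,fx=4,fy=4),cv2.resize(c[1][120:200,135:205],None,fx=5,fy=6)]))
E
```

```text
time_s: 12.77
tcp_pos: [0.5283, 0.2247, 0.2159]
ee_rot: [0.614, 0.789, 0.0, 0.0]
force: [-1.5, -0.7, 4.6]
gripper_width: 0.693
time_s: 14.27
tcp_pos: [0.5891, -0.0175, 0.3345]
ee_rot: [0.614, 0.789, 0.0, -0.0]
force: [0.6, 1.4, -0.1]
gripper_width: 0.922
```

View pics/s5.png

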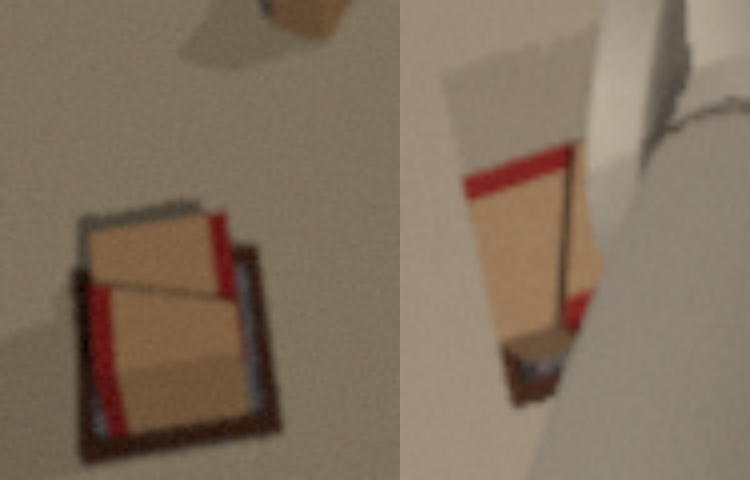

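Both wedges sit inside the rim, level and head to tail with a thin seam between the slanted sides. Their release heights were 3 mm above the bench grasp heights, which matches the tray floor. The gripper is clear, so I'll hand in.

```bash
python3 -c "
from workcell import close_job,state
print(state()['force'],close_job())"
```

```text
the job is handed in; nothing more can be done
[-0.11462616  0.96128761 -0.14895031] None
```

Both red-ended wedges are in the tray, and I handed the job in at about 14.4 s of the 54 s allowed. I chose the right-hand tray near (0.534, 0.197). I gripped each wedge by its ends (64 mm) and set them down head to tail, slanted sides facing, one after the other.

**Last checks:**
- **Seating:** The final side view shows both wedges level inside the rim, with a thin seam between the slanted sides. At release the tool stood about 3 mm higher than when it gripped each wedge on the bench, which matches the tray floor.
- **Robot:** The gripper was clear of everything, with outside force about 1 N. The largest force reported was about 6 N.
- **Tray position:** The top and side views differed by about 2 mm, so I used the average.

**Not fully checked:**
- **Top view:** The arm hid part of the tray in the last top picture, so the final position rests mainly on the side view.
- **Block:** I did not measure it again at the end. The arm passed well above it and nothing touched it in the pictures.
- **One corner reading:** One corner of the second wedge, read while it was held over the tray, was about 7 mm off the expected place. I took this as a misread of the picture, as the other readings fitted.

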